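Drop the jar stop into the capping machine's bed

ROBOT

A 7-joint arm with a two-finger parallel gripper is mounted at the origin on the work surface. World frame = base frame: x ahead of the robot, y to its left, z up, the work surface at z = 0. Lengths are in m, angles in rad, forces in N, time in s.
With the tool pointing down it reaches from about 0.425 to 0.875 m from the base axis. Payload 8.4 kg.
Tool frame: the origin (TCP) lies midway between the tips of the shut fingers; the grasp point (between the pads) lies 19 mm behind it; z points along the fingers, y is the line along which they close (so a half turn about z gives the same grasp; the last joint's range is limited). The gripper opens to 85 mm and grips with 20 to 120 N. Pads are 22 mm wide; open, the fingers measure 114 mm over their backs; the gripper's body (76 mm by 85 mm) begins 54 mm behind the grasp point. The pads swing forward as they close: fully open they stand 13 mm farther back than shut.
Start: joints at [1.163, 0.333, 0.04, 1.465, -0.013, 1.343, -0.059], TCP at [0.198, -0.619, 0.231] pointing down, gripper open.
Joint ranges: [-2.58, 2.58], [-0.38, 2.09], [-1.3, 1.39], [0.25, 2.4], [-1.5, 4.64], [0.08, 2.09], [-2.65, 2.65]. Speed limits (rad/s): [2.22, 2.22, 2.79, 2.79, 3.14, 3.14, 3.14].

INTERFACE

Orientations are given as a rotation vector (axis times angle).
In Python, from workcell import * gives the robot as it stands. Calls block until the motion is done:
- goto(position, orientation): joint-space move of the TCP to a pose.
- line_to(position, rotation=None, max_speed=0.15): straight line of the TCP; rotation=None keeps the orientation; max_speed is the mean speed in m/s.
- move_joints(angles): joint-space move.
- command_gripper(opening, strength=None): finger opening in m; strength is the grip in N (None keeps the last); returns when the fingers have stopped.
- pause(seconds).
- solve_ik(position, orientation): joint angles nearest the present ones, or None.
- get_obs(): the state.
- capture(name): name is "scene" or "top"; returns the picture (420x560x3 uint8, blue, green, red); there is no depth.
- calibration(name): a dict with "K" (3x3 intrinsics, pixels), "cam_to_world" (4x4, takes a point from camera to world coordinates). Camera axes: x right, y down, z forward; pixel columns grow to the right and rows downward; lengths in m; the calibration is good to about 2 mm. A picture is of the moment at which its call begins. calibration takes no time and is no camera call.
A pose or a line that the arm cannot do raises PlanningError and nothing moves.
- job_done(): hands the job in; it is judged then, once.
The state is a dict: "t": time; "q": joint angles; "joint_vel": joint speeds; "joint_torque": joint torques, N m; "ee_pos": TCP position; "ee_rot": TCP orientation; "wrist_force": force on the tool from outside, world axes, zero at the start; "wrist_torque": the same for the moment, N m; "grip_width": finger opening in m; "finger_force": force on a finger pad.
Only numpy, scipy, OpenCV 4.12 (cv2) and the standard library are available. Lean on these libraries where they do the work, as an engineer would, in place of code of your own. Each camera call takes 0.05 s, during which the arm holds its last target. There are 200 camera calls.

TASK

Take the steel stop pin out of its wooden stand and fit it into the hole in the capping machine's steel bed, tip down, pushed fully home so that its collar rests on the bed and it stands upright, then let go. The hole is plain and unmarked, somewhere along the stop line just behind the front lip of the overhanging head: lean the tool in under the head and feel for it with the pin's tip. Leave the jars, the tubs and the twine standing where they are.

Things in the scene. Friction and masses are not known exactly. Their poses are not given: they have to be found in the camera images.
- pin: loose steel stop pin, about 0.3 kg, 150 long, standing tip down in its stand. Origin at the centre of its tip's end face, z towards its top. From the tip: spigot 18 diameter, 32 long (end chamfered 3 long, to 13 diameter); collar 34 diameter, 6 thick (underside 32 above the tip); plain round grip 24 diameter from 38 to 150
- stand: the fixed square wooden block 80 x 80 x 50 high that holds the pin: origin at the centre of its underside on the table; a hole 22 diameter and 36 deep in the middle of its top, so the pin's collar rests on the block and its tip stands 18 above the table. It may be left or right of the machine
- capper: fixed bench-top jar capping machine, white and steel. Origin at table height under the middle of the stop line; x from its front to its back, y along its front to the left seen from the robot, z up. Flat steel bed, top at z 50, from x -60 to 120, clear for y -88 to 88; side cheeks y 88 to 152 rise 12 above the bed, with 8 high knobs
- stop_line (a point): middle of the stop line, on the bed's top (capper x 0, y 0, z 50). The only hole, blind, 22 diameter, 36 deep, 1 chamfer, is centred on this line (capper x 0) at any capper y from -30 to 30; it is shifted from run to run, grey on grey in the shade of the head, so feel for it. The rest of the line is flat and rigid. With the pin home its tip is 32 below this point's height
- head_lip (a point): middle of the lower front edge of the overhanging white head (capper x -12, y 0, z 250). The head spans y -65 to 65, z 250 to 340 and reaches back; a steel chuck 60 diameter under it at x 48 hangs down to z 228; the column behind starts at x 65. An upright gripper's body strikes this lip: lean the tool back towards the robot, 35 to 45 degrees from vertical
- jar_1: honey jar, 66 diameter, 85 high, standing loose in front of the machine; origin at the centre of its underside
- jar_2: honey jar, 72 diameter, 100 high, standing loose left of the machine; origin under its centre
- jar_3: honey jar, 72 diameter, 100 high, standing loose right of the machine; origin under its centre
- jar_4: honey jar, 66 diameter, 85 high, standing loose left of the machine, farther off; origin under its centre
- twine: upright loose spool of twine, 90 diameter, 110 high, on the right; origin under its centre
- tubs: loose column of three yellow-lidded honey tubs, 98 diameter, 180 high, on the right far side; origin under its centre
- lid_tray: fixed white tray 110 x 110 x 45 high holding brass jar lids, on the other side of the machine from the pin's stand; origin under its centre
Not all that is in view belongs to the job. Leave any blue, pink or yellow look-alike of the pin alone.

How it is judged:
By the outcome, as a careful person would: the job done as asked, in the order asked, and still so for the second after the job is handed in, with the robot touching nothing.
It also fails if it takes over 58 s, if anything falls off the work surface, if the arm or the gripper's body presses on something with over 40 N, if the wrist force passes 120 N, or if a joint passes its speed limit or range.

## Working session

There is one attempt and no reset: what is moved stays moved. The work goes in short steps, each a Python script; the robot and the scene stay as the last script left them, time stands still between calls to the robot, and variables do not carry over. Pictures are saved under pics/ and viewed, at most 10 in all, crops included, and the job is handed in when it is done.

```bash
mkdir -p pics; ls; python3 - <<'E'
from workcell import *
import cv2,numpy as np
for n in("scene","top"):
    im=capture(n); cv2.imwrite(f"pics/{n}0.png",im)
    c=calibration(n); print(n,np.round(c["K"],1).tolist(),np.round(c["cam_to_world"],4).tolist())
o=get_obs(); print(o["t"],o["ee_rot"],o["wrist_force"],o["grip_width"])
E
```

```text
pics
scene [[380.5, 0.0, 274.9], [0.0, 380.5, 205.5], [0.0, 0.0, 1.0]] [[-0.3842, 0.6499, -0.6557, 1.2274], [0.923, 0.2548, -0.2883, 0.259], [-0.0203, -0.716, -0.6978, 0.8911], [0.0, 0.0, 0.0, 1.0]]
top [[420.2, 0.0, 283.5], [0.0, 420.2, 206.8], [0.0, 0.0, 1.0]] [[-0.0251, -0.981, 0.1924, 0.3349], [-0.9997, 0.0241, -0.0072, -0.0331], [0.0025, -0.1925, -0.9813, 1.3527], [0.0, 0.0, 0.0, 1.0]]
0.1 [-3.10277507e+00 -4.82866699e-01  5.26805979e-04] [0.04005327 0.03479966 0.09426001] 0.08534376529314891
```

View pics/scene0.png

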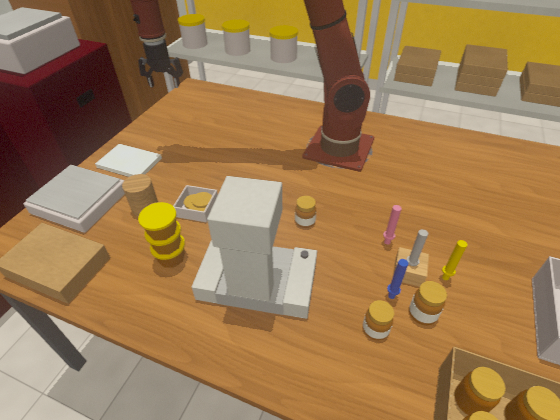

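View pics/top0.png

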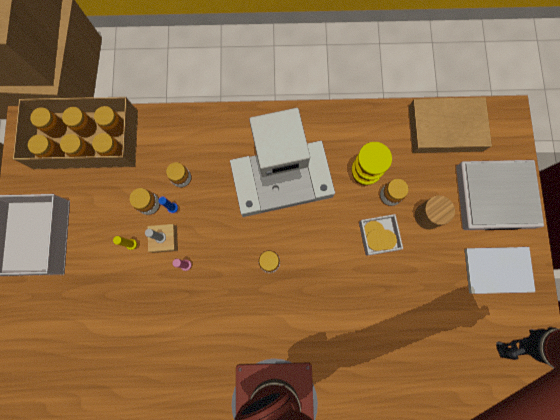

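Candidates for the pin, as top-view pixels: grey pin in the wooden stand (155,236), pink (182,265), blue (168,205), yellow (125,242). I choose the grey one in the stand. I'll check it in a close crop, beside a crop of the capper.

```bash
python3 - <<'E'
import cv2,numpy as np
t=cv2.imread("pics/top0.png"); s=cv2.imread("pics/scene0.png")
f=lambda im,x,y,w,h,k:cv2.resize(im[y:y+h,x:x+w],None,fx=k,fy=k,interpolation=cv2.INTER_CUBIC)
a=f(t,100,190,100,100,4); b=f(t,225,105,115,115,0) if 0 else cv2.resize(t[105:220,225:340],(400,400),interpolation=cv2.INTER_CUBIC)
cv2.imwrite("pics/crop1.png",np.hstack([a,b]))
E
```

```text
(no output)
```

View pics/crop1.png

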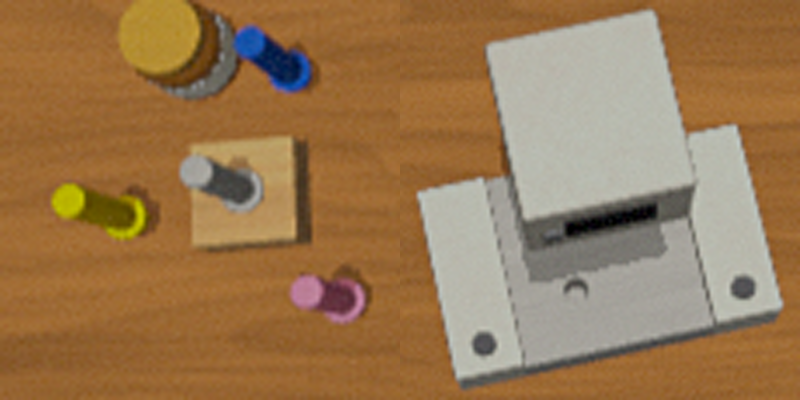

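Crop left: the grey pin stands in the wooden stand, top at about (149,233). Crop right: the capper is yawed, with head front corners at crop (525,220)/(693,183). A small dark crescent shows at crop (575,290), about px (275,188), and may be the hole. Next I compute positions.

```bash
cat > h.py <<'E'
from workcell import *
import numpy as np, cv2
from scipy.optimize import least_squares
def ray(n,p,z):
    c=calibration(n);T=np.array(c["cam_to_world"]);d=T[:3,:3]@np.linalg.solve(c["K"],[p[0],p[1],1])
    return (T[:3,3]+d*(z-T[2,3])/d[2])[:2]
E
python3 - <<'E'
from h import *
A=lambda x,y:(100+(x+.5)/4-.5,190+(y+.5)/4-.5)
B=lambda x,y:(225+(x-400+.5)/3.478-.5,105+(y+.5)/3.478-.5)
print("pin top",ray("top",A(197,172),.168), "collar",ray("top",A(238,189),.056))
print("stand",np.mean([ray("top",A(*p),.05) for p in[(191,146),(294,137),(297,240),(194,247)]],0),
  [ray("top",A(*p),.05).round(4).tolist() for p in[(191,146),(294,137),(297,240),(194,247)]])
print("scene pin top",ray("scene",(419.5,234),.168))
M=[((461,376),-.06,.152,.062),((780,308),-.06,-.152,.062),((418,192),.12,.152,.062),((738,126),.12,-.152,.062),
 ((525,220),-.012,.065,.34),((693,183),-.012,-.065,.34),((484,344),None,0,.07),((743,288),None,0,.07)]
W=[(ray("top",B(*m[0]),m[3]),m[1],m[2]) for m in M]
def res(v):
    c,s=np.cos(v[2]),np.sin(v[2]);R=np.array([[c,-s],[s,c]])
    return np.concatenate([R@[x,y]+v[:2]-w for w,x,y in W if x is not None])
r=least_squares(res,[.65,0,0]);print("capper",r.x,(r.fun*1e3).round(1))
c,s=np.cos(r.x[2]),np.sin(r.x[2]);R=np.array([[c,-s],[s,c]])
print("hole?",R.T@(ray("top",B(575,288),.05)-r.x[:2]))
for w,_,_ in W[6:]:print("knob",R.T@(w-r.x[:2]))
for n,p in dict(jar1=(269,260)).items():print(n,ray("top",p,.085))
for n,p,z in [("jar2",(142,199),.1),("jar4",(177,172),.085),("blue",(163,200),.15),("pink",(177,263),.15),("yel",(117,240),.15)]:print(n,ray("top",p,z))
E
```

```text
pin top [0.5019731  0.34184087] collar [0.5037071  0.34507294]
stand [0.50186831 0.34206489] [[0.5392, 0.3846], [0.5444, 0.3043], [0.4636, 0.2999], [0.4602, 0.3794]]
scene pin top [0.50995765 0.33656332]
capper [ 0.65763147 -0.04563127  0.19087191] [-2.4  5.4 -0.2 -3.8  1.3  1.1  2.4 -0.3 -0.5  1.7 -0.6 -4.2]
hole? [0.00173152 0.02877652]
knob [-0.03613183  0.11993611]
knob [-0.03553557 -0.11870384]
jar1 [0.4219767  0.00512995]
jar2 [0.61536521 0.38805495]
jar4 [0.70240577 0.28732788]
blue [0.59966811 0.30978934]
pink [0.41554879 0.26455909]
yel [0.48543888 0.43812799]
```

```bash
cat >> h.py <<'E'
from scipy.spatial.transform import Rotation as Ro
TILT=np.radians(42)
def rot(yaw,flip=0,tilt=TILT):
    d=np.array([np.cos(yaw),np.sin(yaw),0]);z=np.sin(tilt)*d-np.array([0,0,np.cos(tilt)])
    y=np.array([-d[1],d[0],0])*(-1 if flip else 1)
    return Ro.from_matrix(np.c_[np.cross(y,z),y,z]).as_rotvec()
def tcp(g,rv): return np.array(g)+.019*Ro.from_rotvec(rv).as_matrix()[:,2]
def zax(rv): return Ro.from_rotvec(rv).as_matrix()[:,2]
def st(m=""):
    o=get_obs();print(m,round(o["t"],2),"pos",np.round(o["ee_pos"],4),"F",np.round(o["wrist_force"],1),"T",np.round(o["wrist_torque"],2),"w",round(o["grip_width"],4),"ff",np.round(o["finger_force"],1));return o
YAW=.19087; CAP=np.array([.65763,-.04563])
def cap(x,y,z):
    c,s=np.cos(YAW),np.sin(YAW);return np.array([CAP[0]+c*x-s*y,CAP[1]+s*x+c*y,z])
E
python3 - <<'E'
from h import *
print(get_obs()["q"])
pin=np.array([.504,.341,.116])
for yaw in(0,.2,.4):
  for f in(0,1):
    r=rot(yaw,f);print(yaw,f,[None if q is None else np.round(q,2).tolist() for q in(solve_ik(tcp(pin,r),r),solve_ik(tcp(pin,r)-.15*zax(r),r))])
for f in(0,1):
    r=rot(YAW,f);print("cap",f,[None if q is None else np.round(q,2).tolist() for q in (solve_ik(tcp(cap(0,y,z),r)-b*zax(r),r) for y,z,b in((.029,.16,0),(.029,.116,0),(-.03,.15,0),(.029,.16,.2)))])
E
```

```text
[ 1.16282975  0.33384615  0.03986535  1.46618923 -0.01339201  1.34333032
 -0.05848874]
0 0 [[-0.15, 0.29, -0.91, 2.15, 1.3, 0.86, -0.37], [0.11, -0.19, -1.19, 2.16, 0.68, 0.81, 0.05]]
0 1 [None, None]
0.2 0 [[0.19, 0.31, -1.19, 2.22, 1.43, 0.73, -0.25], [-0.2, -0.28, -0.78, 2.27, 0.56, 0.62, 0.36]]
0.2 1 [None, None]
0.4 0 [[-0.11, 0.12, -0.73, 2.27, 1.36, 0.36, -0.06], [-0.54, -0.34, -0.35, 2.36, 0.48, 0.49, 0.7]]
0.4 1 [None, [-0.54, -0.34, -0.35, 2.36, 0.48, 0.49, -2.44]]
cap 0 [[0.91, 0.16, -0.91, 2.14, -0.19, 0.19, 1.99], [0.8, 0.24, -0.81, 2.17, 0.01, 0.09, 1.82], [0.83, 0.2, -0.7, 2.1, -0.54, 0.22, 2.43], [0.34, -0.37, -0.15, 2.22, -0.51, 0.65, 2.24]]
cap 1 [[0.53, 0.11, -0.5, 2.15, -0.53, 0.21, -0.85], [0.5, 0.19, -0.49, 2.18, -0.78, 0.11, -0.58], [0.64, 0.17, -0.5, 2.11, -0.71, 0.24, -0.56], [0.34, -0.37, -0.15, 2.22, -0.51, 0.65, -0.9]]
```

```bash
sed -i 's/radians(42)/radians(38)/' h.py; python3 - <<'E'
from h import *
pin=np.array([.504,.341,.116]);r=rot(.1)
pre=tcp(pin,r)-.14*zax(r)
print("cap",[None if q is None else np.round(q,2).tolist() for f in(0,1) for R in[rot(YAW,f)] for q in [solve_ik(tcp(cap(0,.029,.116),R),R)]])
o=get_obs()
line_to(np.array(o["ee_pos"])+[0,0,.3],max_speed=.4);st("up")
up=pre+[0,0,.2]
goto(up,r);st("over")
line_to(pre,max_speed=.2)
command_gripper(.06,20);st("pre"); print(np.round(get_obs()["q"],2))
cv2.imwrite("pics/pre.png",cv2.resize(np.hstack([capture("top")[150:300,60:260],capture("scene")[150:300,320:520]]),(800,300)))
E
```

```text
cap [[0.34, 0.18, -0.33, 2.14, -0.42, 0.2, 2.18], [0.4, 0.18, -0.4, 2.14, -0.35, 0.2, -1.02]]
up 1.22 pos [ 0.1974 -0.6189  0.5293] F [-0.7  1.  -0.7] T [-0.02 -0.06 -0.02] w 0.0855 ff 0.0
over 4.65 pos [0.4305 0.333  0.4114] F [-0.6 -0.2 -0.2] T [-0.05  0.65  0.01] w 0.085 ff 0.0
pre 6.17 pos [0.4299 0.3337 0.2117] F [-0.8 -0.4 -0.7] T [0.   0.66 0.03] w 0.0595 ff 0.0
[-0.27 -0.16 -0.75  2.17  0.62  0.76  0.25]
```

View pics/pre.png

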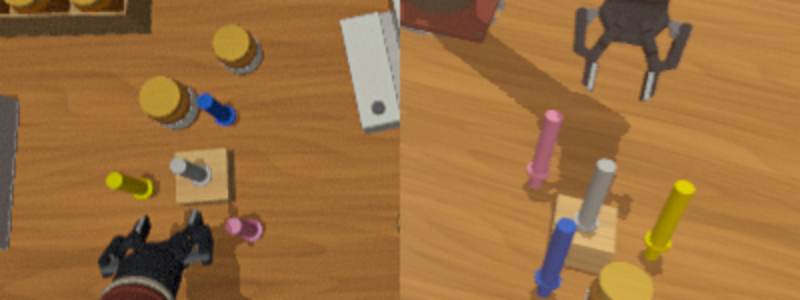

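Gripper stands off behind the pin with the fingers straddling its direction, clear of pink and yellow. Pin top is at scene px (423,233) and top px (149,232). Moving in with a gentle close to centre.

```bash
python3 - <<'E'
from h import *
a=ray("scene",(422.7,232.7),.168);b=ray("top",(149.1,232.6),.168);print(a,b)
c=(a+b)/2
pin=np.array([*c,.116]);r=rot(.1);g=tcp(pin,r)
line_to(g-.14*zax(r),max_speed=.15)
line_to(g,max_speed=.1);st("in")
y=Ro.from_rotvec(r).as_matrix()[:,1]
command_gripper(.0,20);o=st("closed");print("Fy tool",y@o["wrist_force"])
E
```

```text
[0.50259198 0.34338078] [0.50202881 0.34120589]
in 8.07 pos [0.5139 0.3437 0.1015] F [ 0.  -0.2  0.3] T [-0.05  0.63  0.  ] w 0.0597 ff 0.0
closed 8.48 pos [0.514  0.3437 0.1014] F [-0.1 -0.6  1.6] T [-0.07  0.51 -0.  ] w 0.0232 ff 23.1
Fy tool -0.5983918518735898
```

```bash
python3 - <<'E'
from h import *
command_gripper(.0,80);o=st("tight");r0=np.array(o["ee_rot"])
line_to(np.array(o["ee_pos"])+[0,0,.06],max_speed=.08);st("lift1")
o=get_obs();line_to(np.array(o["ee_pos"])+[0,0,.12],max_speed=.2);o=st("lift2");print(np.round(o["q"],2))
r=rot(YAW)
for x,z in((-.14,.3),(-.1,.155),(0,.155),(0,.116)):
    g=tcp(cap(x,.0288,z),r);q=solve_ik(g,r);print(x,z,None if q is None else np.round(q,2).tolist())
E
```

```text
tight 8.7 pos [0.5141 0.3438 0.1015] F [-2.  -0.6  4.6] T [-0.1   0.4  -0.03] w 0.0222 ff 77.9
lift1 9.61 pos [0.5138 0.3433 0.1606] F [ 0.2 -0.1 -3.1] T [-0.09  1.01 -0.01] w 0.0226 ff 78.2
lift2 10.35 pos [0.5134 0.3427 0.2788] F [-0.6 -0.3 -3.2] T [-0.09  1.07 -0.06] w 0.0224 ff 78.3
[-0.16 -0.07 -0.73  1.97  0.57  0.82  0.46]
-0.14 0.3 [0.08, -0.36, 0.04, 2.2, -0.28, 0.69, 2.04]
-0.1 0.155 [-0.5, -0.16, 0.56, 2.35, -0.29, 0.3, 2.1]
0 0.155 [0.31, 0.11, -0.3, 2.11, -0.37, 0.29, 2.11]
0 0.116 [0.63, 0.21, -0.65, 2.13, -0.07, 0.19, 1.87]
```

```bash
python3 - <<'E'
from h import *
r=rot(YAW)
goto(tcp(cap(-.11,.0288,.27),r),r);o=st("pre");print(np.round(o["q"],2))
try:
    line_to(tcp(cap(-.11,.0288,.165),r),max_speed=.15)
except PlanningError as e: print(e)
o=st("low");print(np.round(o["q"],2))
t=capture("top");s=capture("scene")
cv2.imwrite("pics/low.png",np.hstack([cv2.resize(t[110:260,190:390],(400,300)),cv2.resize(s[150:300,180:380],(400,300))]))
E
```

```text
pre 11.78 pos [ 0.5556 -0.035   0.2545] F [ 1.   0.3 -2.3] T [-0.11  0.95  0.04] w 0.0223 ff 78.2
[-0.33 -0.32  0.35  2.21 -0.06  0.59  1.85]
low 12.62 pos [ 0.5563 -0.0357  0.1509] F [ 0.7  0.1 -2.2] T [-0.18  0.98  0.01] w 0.0223 ff 78.3
[-0.45 -0.2   0.52  2.35 -0.22  0.33  2.04]
```

View pics/low.png

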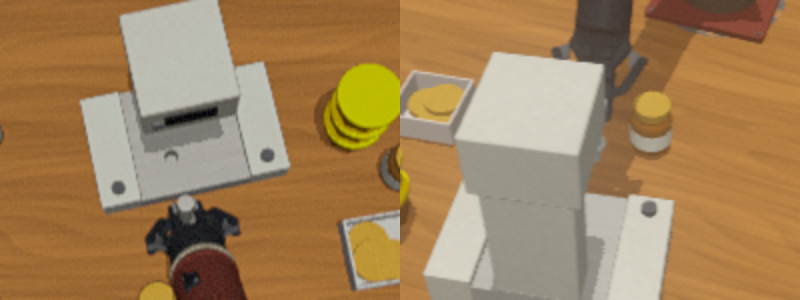

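The pin is held upright in front of the machine, top at px (283,212). The hole shows as a crescent at px (276,187). Checking the held pin's position against the command, then going in and pressing gently.

```bash
python3 - <<'E'
from h import *
r=rot(YAW);o=get_obs();g=np.array(o["ee_pos"])-.019*zax(o["ee_rot"])
print("grasp",g,"pin top seen",ray("top",(283,212.2),g[2]+.052),"tilt",np.degrees(np.arccos(-zax(o["ee_rot"])[2])))
h=np.mean([ray("top",(275.9,187.4),.05),cap(.0017,.0288,0)[:2]],0);print("hole",h,"capper",np.array([[np.cos(YAW),np.sin(YAW)],[-np.sin(YAW),np.cos(YAW)]])@(h-CAP))
tgt=np.array([*h,.155])
line_to(tcp(cap(-.11,.0288,.155),r),max_speed=.1)
line_to(tcp(tgt,r),max_speed=.08);o=st("over");f0=np.array(o["wrist_force"]);print(np.round(o["q"],2))
for k in range(1,10):
    tgt[2]=.155-.002*k;line_to(tcp(tgt,r),max_speed=.03);o=st(k)
    if o["wrist_force"][2]-f0[2]>8:break
E
```

```text
grasp [ 0.54490782 -0.03816003  0.16627447] pin top seen [ 0.54228783 -0.03970279] tilt 38.10747203847449
hole [ 0.65389902 -0.01853931] capper [0.00147623 0.02730653]
over 14.52 pos [ 0.6651 -0.0165  0.14  ] F [ 1.   0.3 -3.5] T [-0.2   0.97  0.01] w 0.0223 ff 78.3
[-0.6   0.1   0.67  2.15 -0.68  0.33  2.39]
1 14.77 pos [ 0.6651 -0.0164  0.1379] F [ 0.3  1.  -2.6] T [-0.16  1.    0.04] w 0.0225 ff 78.3
2 15.02 pos [ 0.6652 -0.0163  0.1358] F [-0.4 -0.2 -2.8] T [-0.15  1.05 -0.04] w 0.0223 ff 78.3
3 15.27 pos [ 0.6653 -0.0163  0.1338] F [-0.2  0.6 -2.2] T [-0.24  1.03 -0.  ] w 0.0222 ff 78.3
4 15.52 pos [ 0.6653 -0.0163  0.1318] F [ 0.9  0.6 -2.2] T [-0.22  0.97  0.01] w 0.0221 ff 78.3
5 15.77 pos [ 0.6653 -0.0164  0.1298] F [ 0.6 -0.1 -3.1] T [-0.17  0.99  0.03] w 0.0219 ff 78.3
6 16.02 pos [ 0.6653 -0.0163  0.1278] F [ 1.2  0.5 -2.6] T [-0.12  0.92  0.02] w 0.0222 ff 78.3
7 16.27 pos [ 0.6653 -0.0163  0.1258] F [-0.2 -0.6 -2.9] T [-0.13  1.02  0.02] w 0.0222 ff 78.3
8 16.52 pos [ 0.6653 -0.0163  0.1238] F [ 0.8  0.2 -2.6] T [-0.18  1.01 -0.02] w 0.022 ff 78.3
9 16.77 pos [ 0.6653 -0.0163  0.1218] F [ 0.9  0.6 -3.1] T [-0.17  1.04 -0.05] w 0.0222 ff 78.3
```

The tip is already about 11 mm below the bed surface without contact, so it is in the hole. Continuing to home.

```bash
python3 - <<'E'
from h import *
r=rot(YAW);o=get_obs();p=np.array(o["ee_pos"]);p0=p.copy()
for k in range(1,18):
    p=p0-[0,0,.0015*k];line_to(p,max_speed=.03);o=get_obs();f=o["wrist_force"]
    if k>8 or np.linalg.norm(f[:2])>3:st(k)
    if f[2]>8 or np.linalg.norm(f[:2])>12:break
print(np.round(o["q"],2))
E
```

```text
9 19.02 pos [ 0.6652 -0.0164  0.1082] F [-0.3 -0.9 -3.5] T [-0.16  0.99 -0.  ] w 0.0223 ff 78.3
10 19.27 pos [ 0.6652 -0.0164  0.1066] F [ 0.1 -0.5 -2.9] T [-0.21  1.02 -0.  ] w 0.0217 ff 78.3
11 19.52 pos [ 0.6652 -0.0163  0.1052] F [-0.8  0.2 -3.2] T [-0.21  1.02 -0.01] w 0.0224 ff 78.3
12 19.77 pos [ 0.6652 -0.0164  0.1037] F [ 0.1 -0.8 -2.2] T [-0.23  0.99  0.  ] w 0.0224 ff 78.3
13 20.02 pos [ 0.6652 -0.0164  0.1022] F [ 0.   0.6 -2.6] T [-0.14  1.01  0.01] w 0.0222 ff 78.3
14 20.27 pos [ 0.6658 -0.0163  0.1016] F [-1.8  0.5  2.8] T [-0.04  0.59  0.1 ] w 0.0221 ff 79.2
15 20.52 pos [ 0.6665 -0.0163  0.1016] F [-11.9   0.5  16.4] T [0.26 0.81 0.21] w 0.0217 ff 80.8
[-0.38  0.16  0.44  2.17 -0.92  0.26  2.63]
```

Contact at TCP z 0.1016 against an expected 0.101, so the collar is on the bed. Relieve the load, release and back out along the tool axis.

```bash
python3 - <<'E'
from h import *
o=get_obs();p=np.array([.6654,-.0163,.1012])
line_to(p,max_speed=.03);st("relieve")
command_gripper(.045,20);o=st("open");z=zax(o["ee_rot"])
line_to(np.array(o["ee_pos"])-.13*z,max_speed=.08);o=st("out");print(np.round(o["q"],2))
t=capture("top");s=capture("scene")
cv2.imwrite("pics/out.png",np.hstack([cv2.resize(t[110:260,190:390],(400,300)),cv2.resize(s[150:300,180:380],(400,300))]))
E
```

```text
relieve 20.77 pos [ 0.6657 -0.0164  0.1016] F [-3.2  0.2  3.7] T [-0.1   0.67  0.05] w 0.0223 ff 78.5
open 21.12 pos [ 0.6654 -0.0163  0.1011] F [ 0.7  0.7 -0.2] T [-0.14  0.72 -0.  ] w 0.045 ff 0.0
out 22.89 pos [ 0.5868 -0.0314  0.203 ] F [-0.2 -0.2  0.3] T [-0.11  0.59  0.01] w 0.0446 ff 0.0
[-0.43 -0.2   0.46  2.23 -0.15  0.45  1.93]
```

View pics/out.png

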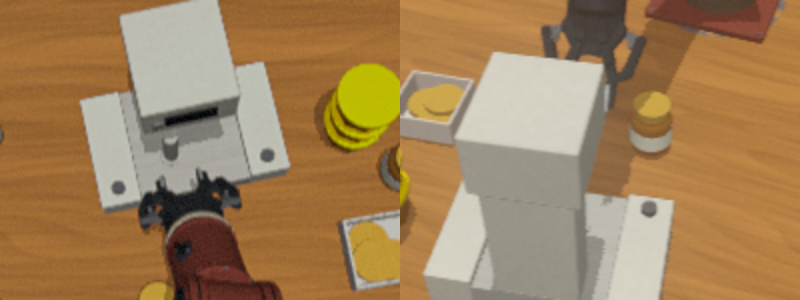

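The pin stands in the hole, with its top at crop (170,142), px (275,181). The gripper is clear and jar_1 and the tubs are where they were. One uprightness check, then hand in.

```bash
python3 - <<'E'
from h import *
top=ray("top",(275,181),.168);print("top",top,"hole [0.6539 -0.0185]")
a=cv2.imread("pics/top0.png");b=capture("top");d=cv2.absdiff(a,b).max(2)>60
n,_,s,_=cv2.connectedComponentsWithStats(d.astype(np.uint8));print([x.tolist() for x in s[1:] if x[4]>15])
if np.linalg.norm(top-[.6539,-.0185])<.008: job_done();print("done",get_obs()["t"])
E
```

```text
top [ 0.64425862 -0.01902842] hole [0.6539 -0.0185]
[[259, 195, 74, 168, 3799], [145, 229, 3, 7, 17], [150, 230, 15, 12, 87], [471, 327, 89, 93, 3743], [313, 371, 29, 49, 577], [249, 394, 26, 16, 106], [240, 399, 11, 10, 24], [254, 409, 20, 11, 52]]
```

The top reads 10 mm off, so I'll take a close look before handing in.

```bash
python3 - <<'E'
from h import *
b=capture("top");c=calibration("top");T=np.linalg.inv(np.array(c["cam_to_world"]))
im=cv2.resize(b[165:205,250:305],None,fx=14,fy=14,interpolation=cv2.INTER_CUBIC)
def pr(P):
    q=T@[*P,1];u=np.array(c["K"])@(q[:3]/q[2]);return tuple(int(v) for v in ((u[0]-250+.5)*14,(u[1]-165+.5)*14))
th=np.linspace(0,2*np.pi,40)
h=np.array([.6539,-.0185])
for R,z,col in((.017,.056,(0,255,0)),(.012,.168,(0,0,255))):
    cv2.polylines(im,[np.array([pr((h[0]+R*np.cos(t),h[1]+R*np.sin(t),z)) for t in th],np.int32)],True,col,1)
cv2.imwrite("pics/close.png",im)
E
```

```text
(no output)
```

View pics/close.png

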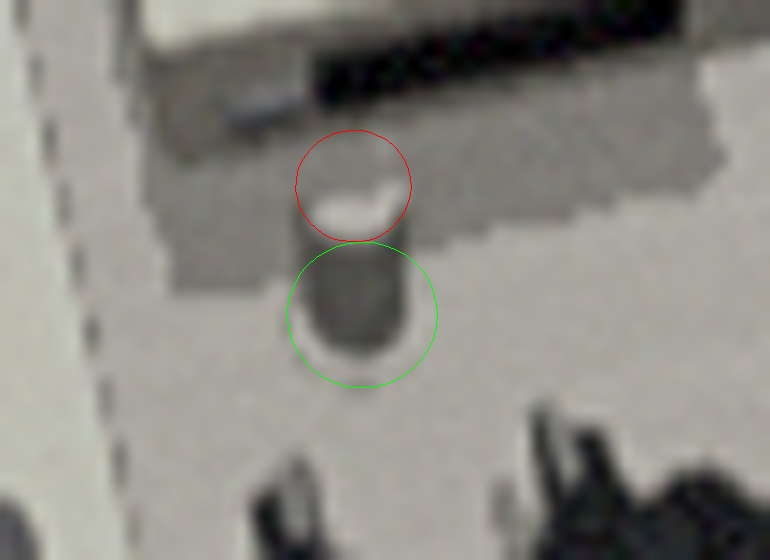

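The close crop shows the collar's front rim on the bed inside the predicted green circle. The pin's top disc matches the predicted red circle of an upright, fully seated pin. Its back half is in the head's shade, which explains my 10 mm misreading. The picture changes are only the arm, its shadow and the pin.

```bash
python3 - <<'E'
from h import *
print(job_done())
E
```

```text
the job is handed in; nothing more can be done
None
```

The steel stop pin stands upright in the capper's hole with its collar on the bed. It is released, the arm is clear, and the job was handed in at about 23 s with the jars, tubs and twine undisturbed.

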